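# Secure the tube rack on the shaker and set the speed dial by clicks

### The arm

A 6-joint arm with a two-finger parallel gripper is mounted at the origin on the work surface. World frame = base frame: x ahead of the robot, y to its left, z up, the work surface at z = 0. Lengths are in m, angles in degrees, forces in N, time in s.
With the tool pointing down it reaches from about 0.35 to 0.875 m from the base axis. Payload 4.2 kg.
Tool frame: the origin (TCP) lies between the finger pads; the fingertips stand 14 mm ahead of it and the grasp point (between the pads) lies 5 mm behind it (r.tcp_to_tips is the distance from the TCP to the fingertips, in m); y points along the fingers, x is the direction in which the jaws open and shut, and the axes are right-handed (so a half turn about y gives the same grasp; the last joint's range is limited). The gripper opens to 87 mm and grips with 3 to 60 N. Pads are 19 mm wide; open, the fingers measure 117 mm over their backs; the gripper's body (75 mm by 190 mm) begins 51 mm behind the grasp point.
Start: joints at [-58.35, 22.042, 0.453, 0, -68.411, -14.817], TCP at [0.181, -0.598, 0.237] pointing down, gripper open.
Joint ranges: [-179.83, 179.83], [-69.29, 118.12], [-61.27, 80.66], [-181.25, 117.63], [-171.15, -9.14], [-177.46, 177.46]. Speed limits (degrees/s): [159.86, 159.86, 180, 180, 180, 180].

### API

Orientations are given as a 3x3 rotation matrix whose columns are the frame's x, y, z axes.
In Python, from station import sense, optics, ticket, r gives the robot as it stands.
- The arm moves only by the tool carry_out, never from a script. Its argument "steps" is a list that holds one entry, the list of rows, each a list of 6 numbers: the shift along the world's x, y, z in cm, then the turn, a rotation vector about the world's x, y, z in rad. A call has 1 to 20 rows; each row is the pose to reach, as a shift and turn from the pose commanded when the call began; what a row does not reach only later rows make up. A row lasts 1/8 s, in which the tool goes at most 62.5 mm and 10.7 degrees, less where a joint would pass 70% of its speed; a pose out of reach is approached as far as the arm can. A call with a gripper value outside its range is refused whole. "fingers" is the closure in counts, from 0 (fully open) to 255 (shut), set as the call begins (left out, the last holds). The fingers move at their own pace and stop on an object; the grip force is fixed at half the most. Time passes only in rows, so rows that repeat a pose let the fingers close. It gives the time, the measured TCP pose, the force and the opening at its end, in the units of the state.
- sense(): the state, without advancing time (a new reading comes with each control period).
- optics.capture(name): name is "scene" or "top" or "wrist"; returns a dict with "image" (420x560x3 uint8, red, green, blue), "fov_y" (degrees; the focal length in pixels is half the picture's height over the tangent of half this angle, whatever the lens; pixels are square), "cx", "cy" (the principal point, pixels), "k1" (the pictures are not rectified: a ray, as slopes to the right and down, at radius r is drawn at 1 + k1 r^2 times it, then the intrinsics apply), "rvec" (rotation vector, rad) and "tvec" (3), from world to camera coordinates, as OpenCV has them. Camera axes: x right, y down, z forward; pixel columns grow to the right and rows downward; lengths in m; the calibration is good to about 2 mm. A picture is of the moment at which its call begins. There is no depth.
- ticket.finish_job(): hands the job in, once; it reports no verdict.
The state is a dict: "time_s": time; "joints": joint angles; "joint_velocities": joint speeds; "effort": joint torques, N m; "tcp_pos": TCP position; "ee_rot": TCP orientation; "wrist_force": force on the tool from outside, world axes, zero at the start; "moment": the same for the moment, N m; "gripper_width": opening from 0.0 (shut) to 1.0 (fully open).
Only numpy, scipy, OpenCV 4.12 (cv2) and the standard library are available. Lean on these libraries where they do the work, as an engineer would, in place of code of your own. Each camera call takes 0.05 s, during which the arm holds its last target.

### The job

Get the rack shaker ready: first lay the loose retaining bar flat on the steel platform, flush against the long side of the tube rack that faces the robot and about midway along it, without shoving the rack out of place. Then turn the speed dial anticlockwise to its stop and come back exactly four clicks clockwise. Let go of everything and leave the other glassware alone.

Things in the scene. Friction and masses are not known exactly. Their poses are not given: they have to be found in the camera images.
- platform (a point): Centre of the top face of the shaker's square steel platform, 240 x 240 mm, 85 mm above the bench. The shaker is a white machine 260 mm deep and 380 mm wide, fixed to the bench. Axes are those of the shaker: x away from the operator (to the back), y to the left, z up. The grey control deck with the dial lies to the right of the platform (dial axis at x -60, y -200 mm from here) with its surface 11 to 13 mm below the platform's.
- rack: Loaded aluminium tube rack standing loose on the platform: 60 mm deep (x), 200 mm long (y), 85 mm high to the tube caps; about 0.85 kg. Origin at the centre of its underside. x to the back, y along its length, z up. Its front side is the flat long face at x = -30 mm, which faces the robot side; the bottom plate is 12 mm high there. Some 60 mm or more of platform is free in front of it.
- bar_grip (a point): Loose retaining bar, at first flat on the bench to the left of the shaker: an aluminium flat 50 mm wide (x) by 180 mm long (y) by 10 mm thick, with an upright black grip block in its middle, 24 mm (x) by 36 mm (y), rising 45 mm above the flat (top 55 mm above the bar's underside); about 0.22 kg. This point is on the block's axis, 37.5 mm above the bar's underside. y is along the bar, z up; both long edges are alike.
- bar_base (a point): Centre of the underside of the same retaining bar, same axes as bar_grip.
- jar: Bystander: squat glass jar with a white lid, 72 mm across, 85 mm high, loose on the bench to the right. Origin at the centre of its underside.
- reagent: Bystander: amber bottle with a black cap, 72 mm across, 170 mm high, loose on the bench at the far right. Origin at the centre of its underside.
- beaker: Bystander: glass beaker, 72 mm across, 90 mm high, loose on the bench at the far left. Origin at the centre of its underside.
- dial_grip (a point): On the axis of the speed dial, in its grip. The dial is a black skirt 68 mm across with an upright bar-shaped grip across it, 60 mm long (x), 16 mm wide (y), standing 34 mm above the skirt; from 21 mm below this point (the skirt's top) to 13 mm above it; the point is 103 mm above the bench. x is along the grip towards its white pointer line and turns with the dial; z up.
- dial (a joint): Angle of the speed dial, rad: 0 at the anticlockwise stop (pointer at the long black mark, shaker +y), growing clockwise seen from above to 3.14 at the other stop. It has spring detents (clicks) every 20 degrees (0.349 rad), the stop itself being on one, each with a short black mark; leaving one takes just under 0.1 N m, and it pulls itself into the nearest when let go.
Things that resemble listed ones, but are neither listed nor needed, are in the scene too. Leave any green or yellow look-alike of the part that bears bar_grip alone.

How it is judged:
By the outcome, as a careful person would: the job done as asked, in the order asked, and still so for the second after the job is handed in, with the robot touching nothing.
It also fails if it takes over 70 s, if anything falls off the work surface, if the arm or the gripper's body presses on something with over 40 N, if the wrist force passes 120 N, or if a joint passes its speed limit or range.

## Working session

There is one attempt and no reset: what is moved stays moved. The work goes in short steps, Python scripts to look and compute and a tool call to move; the robot and the scene stay as the last step left them, time stands still between calls to the robot, and variables do not carry over. Pictures are saved under pics/ and viewed, and the job is handed in when it is done.

Besides the shell and the picture viewer there is one more tool, called after ">>>" as a command line: name --argument value ..., lists and objects as JSON in quotes. carry_out: Moves the arm, as the interface text tells. Its arguments: {"type":"object","properties":{"steps":{"type":"array","items":{"type":"array","items":{"type":"array","items":{"type":"number"}}}},"fingers":{"type":"number"}},"required":["steps"]}

```bash
ls; mkdir -p pics; cat > h.py <<'E'
import numpy as np, cv2, json
from station import sense, optics, ticket, r
def cap(n,f):
    d=optics.capture(n); cv2.imwrite('pics/'+f+'.png',d['image'][:,:,::-1]); np.save('pics/'+f+'.npy',d,allow_pickle=True); return d
def load(f): return np.load('pics/'+f+'.npy',allow_pickle=True).item()
def foc(d): return d['image'].shape[0]/2/np.tan(np.radians(d['fov_y'])/2)
def proj(d,P):
    R=cv2.Rodrigues(np.array(d['rvec'],float))[0]; P=np.atleast_2d(P)
    c=P@R.T+np.array(d['tvec']).ravel(); s=c[:,:2]/c[:,2:]; s=s*(1+d['k1']*(s**2).sum(1,keepdims=True))
    return s*foc(d)+[d['cx'],d['cy']]
def pz(d,uv,z):
    uv=np.atleast_2d(np.array(uv,float)); f=foc(d)
    K=np.array([[f,0,d['cx']],[0,f,d['cy']],[0,0,1]])
    s=cv2.undistortPoints(uv[:,None],K,np.array([d['k1'],0,0,0.]))[:,0]
    R=cv2.Rodrigues(np.array(d['rvec'],float))[0]; t=np.array(d['tvec']).ravel()
    C=-R.T@t; v=np.c_[s,np.ones(len(s))]@R
    return C+v*((z-C[2])/v[:,2])[:,None]
E
python3 - <<'E'
from h import *
for n in ['scene','top','wrist']:
    d=cap(n,n+'0'); R=cv2.Rodrigues(np.array(d['rvec'],float))[0]; print(n,-R.T@np.array(d['tvec']).ravel(),R[2],d['fov_y'],d['k1'])
s=sense(); print(s['time_s'],s['tcp_pos'],s['ee_rot'],s['wrist_force'])
E
```

```text
pics
scene [1.0542127  0.33317063 1.18311196] [-0.42964934 -0.29967468 -0.85181954] 47.08275556897274 0.030341244829817208
top [ 0.4210351  -0.0262955   1.44318551] [ 0.06240901 -0.01470962 -0.99794225] 44.53053335701152 -0.1606109834054307
wrist [ 0.10762746 -0.62097276  0.38351614] [ 0.2679061   0.08263394 -0.95989476] 59.21095769898156 -0.050320603943854514
0.15 [ 0.18087572 -0.597817    0.23571301] [[-2.89439233e-01 -5.86646282e-04 -9.57196211e-01]
 [ 9.57194957e-01  1.55323850e-03 -2.89439805e-01]
 [ 1.65655280e-03 -9.99998622e-01  1.11966702e-04]] [-0.29624958 -0.73416891 -1.45394045]
```

View pics/scene0.png

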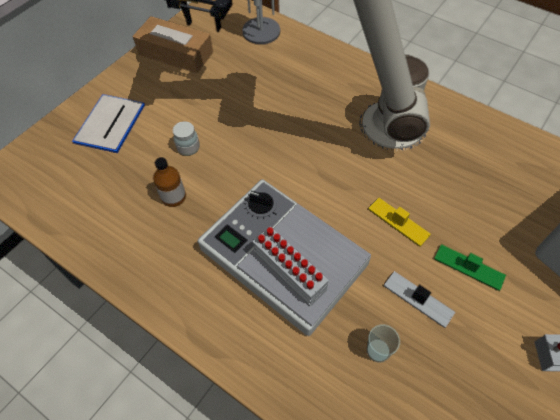

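View pics/top0.png

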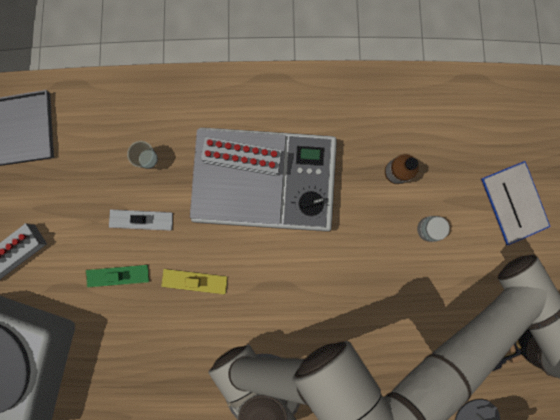

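View pics/wrist0.png

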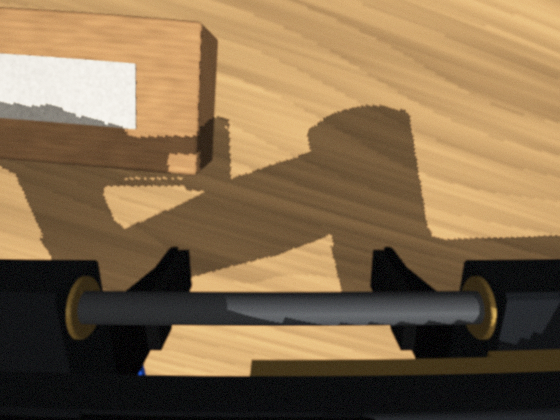

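```bash
python3 - <<'E'
from h import *
d=load('top0');im=d['image'][:,:,::-1]
cv2.imwrite('pics/c1.png',cv2.resize(im[115:240,180:345],None,fx=4.8,fy=4.8,interpolation=cv2.INTER_CUBIC))
cv2.imwrite('pics/c2.png',cv2.resize(im[200:240,95:185],None,fx=8,fy=8,interpolation=cv2.INTER_CUBIC))
d=load('scene0');im=d['image'][:,:,::-1]
cv2.imwrite('pics/c3.png',cv2.resize(im[175:335,190:375],None,fx=4,fy=3.7 and 4,interpolation=cv2.INTER_CUBIC)[:600])
E
```

```text
(no output)
```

View pics/c1.png

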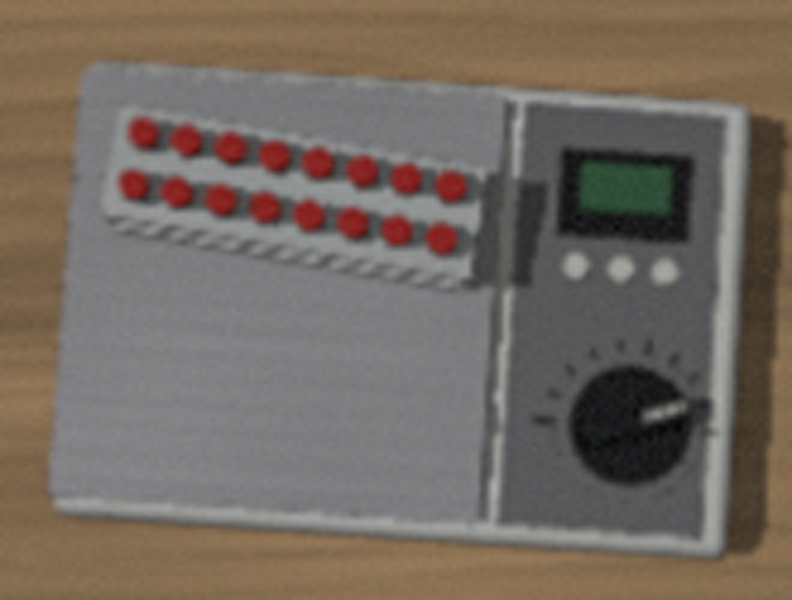

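View pics/c2.png

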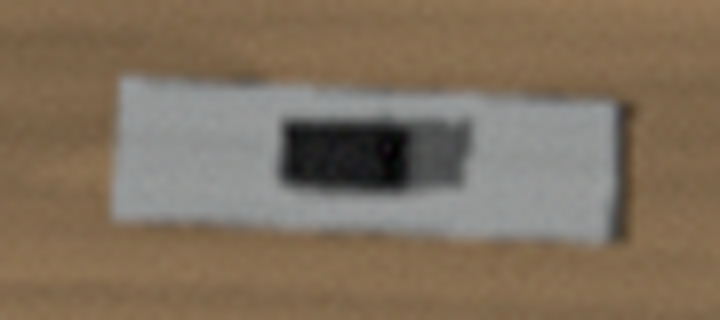

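View pics/c3.png

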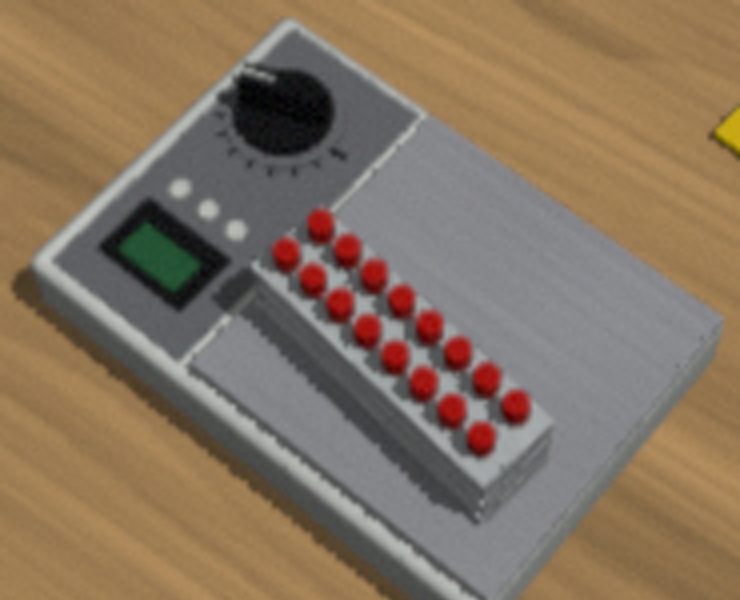

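```bash
cat > fit.py <<'E'
from h import *
from scipy.optimize import least_squares
def reds(d,box):
    im=d['image'].astype(int); m=((im[...,0]>110)&(im[...,1]<70)&(im[...,2]<70)).astype(np.uint8)
    n,l,s,c=cv2.connectedComponentsWithStats(m)
    return np.array([c[i] for i in range(1,n) if s[i,4]>6 and box[0]<c[i][0]<box[2] and box[1]<c[i][1]<box[3]])
E
python3 - <<'E'
from fit import *
t=load('top0'); s=load('scene0')
a=reds(t,(190,120,300,190)); b=reds(s,(240,210,340,310)); print(len(a),len(b))
for d,q in((t,a),(s,b)):
    P=pz(d,q,0.165); c=P.mean(0); u,sv,vt=np.linalg.svd((P-c)[:,:2]); ax=vt[0]*np.sign(vt[0,1]); print('rack',c,np.degrees(np.arctan2(-ax[0],ax[1])))
    print(np.sort((P-c)[:,:2]@ax))
f=lambda U,sc,o:(np.array(U)+.5)/sc-.5+np.array(o)
bc=pz(t,f([(122,78),(618,100),(610,240),(115,218)],8,(95,200)),0.010); print('bar',bc,bc.mean(0))
y=bc[0]+bc[3]-bc[1]-bc[2]; print(np.degrees(np.arctan2(-y[0],y[1])),np.linalg.norm(y)/2)
print('dial',pz(t,f([[628,425]],4.8,(180,115)),.085), pz(s,f([[285,112]],4,(190,175)),.085))
pc=pz(t,f([(90,65),(748,103),(720,553),(52,505)],4.8,(180,115)),.08); print(pc,pc.mean(0))
mk=f([[543,420],[620,347],[555,395],[675,357]],4.8,(180,115));print('marks',pz(t,mk,.073))
print('ptr',pz(t,f([[645,417],[686,405]],4.8,(180,115)),.116))
for n,p in (('jar',(434,228)),('reagent',(405,163)),('beaker',(143,154))): print(n,pz(t,[p],.08))
E
```

```text
16 16
rack [0.64468652 0.04654077 0.165     ] -11.166961052619131
[-0.08291302 -0.08274267 -0.05914339 -0.05911285 -0.03508261 -0.03464409
 -0.01159053 -0.01146049  0.0113059   0.01183132  0.03501867  0.03517674
  0.05916833  0.05976386  0.08184534  0.0825795 ]
rack [0.6445822  0.04407433 0.165     ] -11.267156392273721
[-0.08340615 -0.08276884 -0.05902165 -0.05865414 -0.03545389 -0.03516077
 -0.01212904 -0.01131037  0.01157646  0.01220314  0.03571194  0.03577959
  0.05893845  0.05908068  0.08212991  0.08248466]
bar [[0.51897145 0.42845236 0.01      ]
 [0.50804544 0.24978341 0.01      ]
 [0.4589151  0.25297619 0.01      ]
 [0.46933899 0.43100562 0.01      ]] [0.48881775 0.3405544  0.01      ]
-3.4253060449221104 0.17866837635863547
dial [[ 0.52068679 -0.13417783  0.085     ]] [[ 0.52462401 -0.13329766  0.085     ]]
[[ 0.72996708  0.16369208  0.08      ]
 [ 0.70191508 -0.2068337   0.08      ]
 [ 0.44891969 -0.18419315  0.08      ]
 [ 0.48221751  0.18628469  0.08      ]] [ 0.59075484 -0.01026252  0.08      ]
marks [[ 0.52519743 -0.08763885  0.073     ]
 [ 0.56545201 -0.13165935  0.073     ]
 [ 0.53909184 -0.09464068  0.073     ]
 [ 0.55931858 -0.16242249  0.073     ]]
ptr [[ 0.52259616 -0.14104422  0.116     ]
 [ 0.52873688 -0.16348947  0.116     ]]
jar [[ 0.44782581 -0.4695897   0.08      ]]
reagent [[ 0.62610255 -0.39535678  0.08      ]]
beaker [[0.66265388 0.31501683 0.08      ]]
```

>>> carry_out --steps '[[[29, 46, 3, 0, 0, -0.35], [29, 46, 3, 0, 0, -0.35], [29, 46, 3, 0, 0, -0.35], [29, 46, 3, 0, 0, -0.35], [29, 46, 3, 0, 0, -0.35], [29, 46, 3, 0, 0, -0.35], [29, 46, 3, 0, 0, -0.35], [29, 46, 3, 0, 0, -0.35], [29, 46, 3, 0, 0, -0.35], [27, 93.5, -1, 0, 0, -0.35], [27, 93.5, -1, 0, 0, -0.35], [27, 93.5, -1, 0, 0, -0.35], [27, 93.5, -1, 0, 0, -0.35], [27, 93.5, -1, 0, 0, -0.35], [27, 93.5, -1, 0, 0, -0.35], [27, 93.5, -1, 0, 0, -0.35], [27, 93.5, -1, 0, 0, -0.35], [27, 93.5, -1, 0, 0, -0.35], [27, 93.5, -1, 0, 0, -0.35]]]' --fingers 0

```text
time_s: 2.52
tcp_pos: [0.4507, 0.3363, 0.2262]
ee_rot: [[0.056, -0.001, -0.998], [0.998, -0.001, 0.056], [-0.001, -1.0, 0.001]]
wrist_force: [-0.1, -1.4, 0.3]
gripper_width: 0.998
```

```bash
python3 - <<'E'
from h import *
cap('wrist','w1'); print(sense()['joints'])
E
```

```text
[ 5.31923697e+01  1.64038459e+01 -9.39396305e+00 -4.27124216e-03
 -6.42392364e+01 -1.46450378e+02]
```

View pics/w1.png

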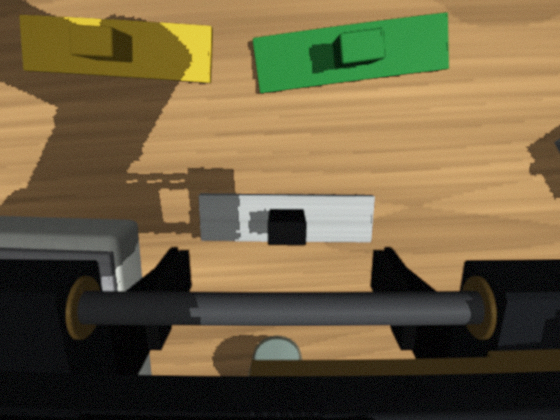

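```bash
python3 - <<'E'
from h import *
d=load('w1')
im=d['image'][:,:,::-1]
cv2.imwrite('pics/c4.png',cv2.resize(im[180:255,185:385],None,fx=4,fy=4,interpolation=cv2.INTER_CUBIC))
E
```

```text
(no output)
```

View pics/c4.png

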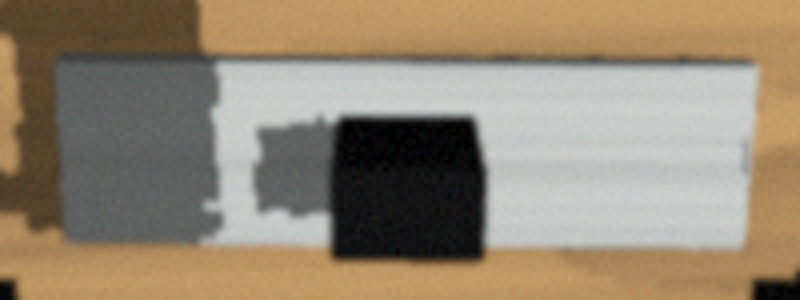

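```bash
python3 - <<'E'
from h import *
d=load('w1')
f=lambda U,sc,o:(np.array(U)+.5)/sc-.5+np.array(o)
c=pz(d,f([(57,58),(757,65),(746,248),(65,242)],4,(185,180)),.010);print(c,c.mean(0))
y=c[1]+c[2]-c[0]-c[3];print(np.degrees(np.arctan2(-y[0],y[1])),np.linalg.norm(y)/2, np.linalg.norm(c[0]-c[3]))
b=pz(d,f([(332,172),(484,175),(484,258),(332,258)],4,(185,180)),.055);print(b,b.mean(0))
E
```

```text
[[0.45979011 0.25153884 0.01      ]
 [0.47161258 0.42930443 0.01      ]
 [0.52140404 0.42713077 0.01      ]
 [0.50961948 0.24772025 0.01      ]] [0.49060655 0.33892357 0.01      ]
-3.7813829113510056 0.17897770197848548 0.04997547081887322
[[0.47932896 0.32192121 0.055     ]
 [0.48198654 0.35639568 0.055     ]
 [0.50221481 0.35564584 0.055     ]
 [0.5002395  0.32052917 0.055     ]] [0.49094245 0.33862297 0.055     ]
```

>>> carry_out --steps '[[[4.0, 0.26, -6, 0, 0, -0.008], [4.0, 0.26, -12, 0, 0, -0.008], [4.0, 0.26, -16, 0, 0, -0.008], [4.0, 0.26, -18.9, 0, 0, -0.008], [4.0, 0.26, -18.9, 0, 0, -0.008], [4.0, 0.26, -18.9, 0, 0, -0.008]]]'

```text
time_s: 3.32
tcp_pos: [0.4921, 0.3395, 0.0393]
ee_rot: [[0.065, 0.002, -0.998], [0.998, 0.002, 0.065], [0.002, -1.0, -0.002]]
wrist_force: [-0.8, -0.1, 0.7]
gripper_width: 0.998
```

>>> carry_out --steps '[[[0, 0, 0, 0, 0, 0], [0, 0, 0, 0, 0, 0], [0, 0, 0, 0, 0, 0], [0, 0, 0, 0, 0, 0], [0, 0, 0, 0, 0, 0], [0, 0, 0, 0, 0, 0], [0, 0, 0, 0, 0, 0], [0, 0, 0, 0, 0, 0]]]' --fingers 255

```text
time_s: 4.32
tcp_pos: [0.491, 0.3394, 0.0374]
ee_rot: [[0.064, -0.0, -0.998], [0.998, -0.0, 0.064], [-0.0, -1.0, 0.0]]
wrist_force: [-0.1, 0.7, 0.7]
gripper_width: 0.408
```

>>> carry_out --steps '[[[0, 0, 3, 0, 0, 0], [0, 0, 9, 0, 0, 0], [0, 0, 15, 0, 0, 0], [2, -2, 21, 0, 0, -0.05], [6, -6, 26, 0, 0, -0.1], [22, -29, 26, 0, 0, -0.13], [22, -29, 26, 0, 0, -0.13], [22, -29, 26, 0, 0, -0.13], [22, -29, 26, 0, 0, -0.13], [22, -29, 26, 0, 0, -0.13], [22, -29, 26, 0, 0, -0.13], [22, -29, 26, 0, 0, -0.13], [22, -29, 26, 0, 0, -0.13]]]'

```text
time_s: 5.95
tcp_pos: [0.7104, 0.0506, 0.2975]
ee_rot: [[0.191, -0.0, -0.982], [0.982, 0.0, 0.191], [0.0, -1.0, 0.001]]
wrist_force: [0.4, 0.1, -2.1]
gripper_width: 0.408
```

```bash
python3 - <<'E'
from h import *
cap('wrist','w2')
E
```

```text
(no output)
```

View pics/w2.png

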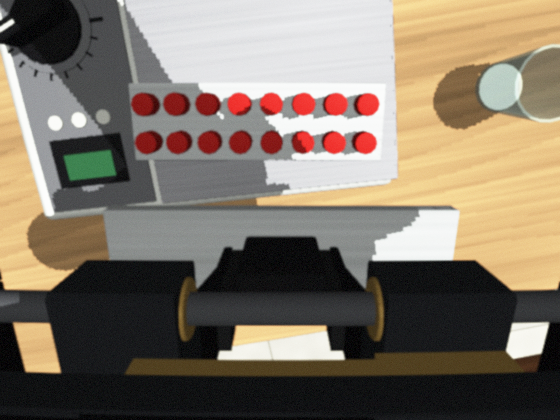

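```bash
python3 - <<'E'
from fit import *
w=load('w2')
a=reds(w,(120,85,400,160)); print(len(a))
T=[(load('top0'),(190,120,300,190)),(load('scene0'),(240,210,340,310)),(w,(120,85,400,160))]
Q=[(d,reds(d,b)) for d,b in T]
def model(p):
    x,y,z,th,px,py=p; c,s=np.cos(th),np.sin(th)
    G=np.array([(i*px,(j-3.5)*py) for i in(-.5,.5) for j in range(8)])
    return np.c_[x+G[:,0]*c-G[:,1]*s,y+G[:,0]*s+G[:,1]*c,np.full(16,z)]
from scipy.spatial import cKDTree
def res(p,Q):
    P=model(p);o=[]
    for d,q in Q:
        u=proj(d,P); dist,i=cKDTree(u).query(q); o.append((u[i]-q).ravel())
    return np.concatenate(o)
for sel in ([0],[1],[2],[0,1,2]):
    q=[Q[i] for i in sel]
    if len(sel)==1:
        f=lambda v:res([v[0],v[1],.166,*v[2:]],q); s=least_squares(f,[.6447,.0455,-.195,.03,.0235])
    else:
        s=least_squares(lambda v:res(v,q),[.6447,.0455,.166,-.195,.03,.0235])
    print(sel,s.x.round(4),np.sqrt((s.fun**2).mean()))
im=w['image'][:,:,::-1]
cv2.imwrite('pics/c5.png',cv2.resize(im[70:270,95:395],None,fx=2.66,fy=2.66,interpolation=cv2.INTER_CUBIC))
E
```

```text
16
[0] [ 0.6445  0.0465 -0.194   0.0281  0.0236] 0.1221571197931047
[1] [ 0.645   0.0444 -0.1956  0.028   0.0236] 0.11567521634693687
[2] [ 0.6466  0.0427 -0.1947  0.028   0.0236] 0.28171460506216034
[0, 1, 2] [ 0.6463  0.0433  0.1678 -0.1948  0.0278  0.0235] 0.7532152613116254
```

View pics/c5.png

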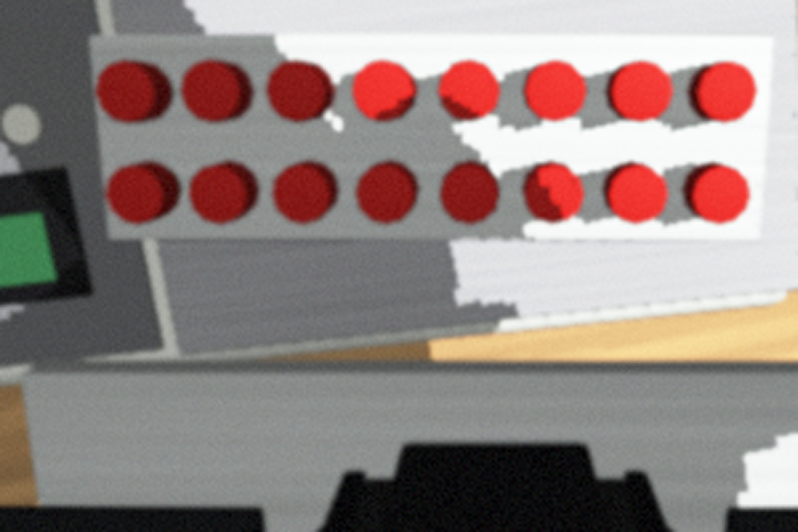

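```bash
python3 - <<'E'
from h import *
d=load('w2'); f=lambda U,sc,o:(np.array(U)+.5)/sc-.5+np.array(o)
U=f([(90,37),(772,37),(760,238),(107,240)],2.66,(95,70))
for z in (.14,.145,.15,.155):
    c=pz(d,U,z); y=c[1]+c[2]-c[0]-c[3]; x=c[2]+c[3]-c[0]-c[1]
    print(z,c.mean(0).round(4),np.linalg.norm(x)/2,np.linalg.norm(y)/2,np.degrees(np.arctan2(-y[0],y[1])))
# held bar near edge
im=d['image']; 
for u in (110,150,400,450): print(u,im[200:218,u].mean(1).astype(int))
T=np.array([.7104,.0506]); th=np.arctan2(-.191,.982); X=np.array([np.cos(th),np.sin(th)]);Y=np.array([-X[1],X[0]])
def loc(uv,z): 
    p=pz(d,uv,z)[:,:2]-T; return np.c_[p@X,p@Y]*1000
print('near top edge',loc([(105,209.5),(458,209.5)],.2701)); print('near bottom edge',loc([(107,206.5),(456,206.5)],.2601))
E
```

```text
0.14 [0.6471 0.0427 0.14  ] 0.06052462125766449 0.2040183472790998 -11.05523555035482
0.145 [0.6469 0.043  0.145 ] 0.05953393646064728 0.20067891498258802 -11.055235550354798
0.15 [0.6467 0.0434 0.15  ] 0.05854325166363003 0.19733948268607626 -11.055235550354809
0.155 [0.6465 0.0437 0.155 ] 0.05755256686661272 0.1940000503895645 -11.055235550354807
110 [ 75  78  82  78  78  77  84  84  89  95 120 131 136 135 133 137 137 140]
150 [ 82 101 136 161 149 126  92  85  85 103 116 135 137 140 141 134 137 138]
400 [196 202 206 205 193 163 111  92  84  98 114 132 132 133 140 139 137 139]
450 [203 201 201 197 188 166 124 103 112 150 206 236 242 243 244 245 245 244]
near top edge [[-25.12807343 -88.52216477]
 [-24.97045661  88.08842496]]
near bottom edge [[-23.85111846 -92.22904543]
 [-23.68755079  91.84588128]]
```

>>> carry_out --steps '[[[-6, 0.2, 0, 0, 0, 0], [-12.35, 0.4, 0, 0, 0, 0], [-12.35, 0.4, -4, 0, 0, 0], [-12.35, 0.4, -9, 0, 0, 0], [-12.35, 0.4, -13, 0, 0, 0], [-12.35, 0.4, -16, 0, 0, 0], [-12.35, 0.4, -16.4, 0, 0, 0], [-12.35, 0.4, -16.4, 0, 0, 0], [-12.35, 0.4, -16.4, 0, 0, 0], [-12.35, 0.4, -16.4, 0, 0, 0]]]'

```text
time_s: 7.25
tcp_pos: [0.5882, 0.0537, 0.1349]
ee_rot: [[0.193, 0.002, -0.981], [0.981, 0.001, 0.193], [0.001, -1.0, -0.002]]
wrist_force: [-0.6, -0.4, -1.4]
gripper_width: 0.414
```

```bash
python3 - <<'E'
from h import *
cap('wrist','w3');cap('scene','s3');d=cap('top','t3');print(sense()['tcp_pos'],sense()['wrist_force'])
im=d['image'][:,:,::-1]
cv2.imwrite('pics/c6.png',cv2.resize(load('s3')['image'][175:335,190:375][:,:,::-1],None,fx=3.7,fy=3.7,interpolation=cv2.INTER_CUBIC))
E
```

```text
[0.58771433 0.05342227 0.13413504] [ 0.03725898 -0.44798365 -2.00009731]
```

View pics/w3.png

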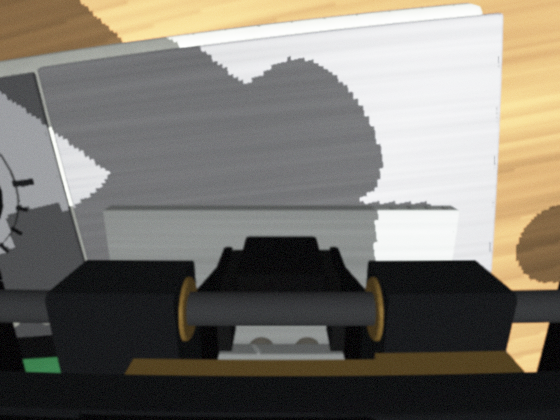

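View pics/c6.png

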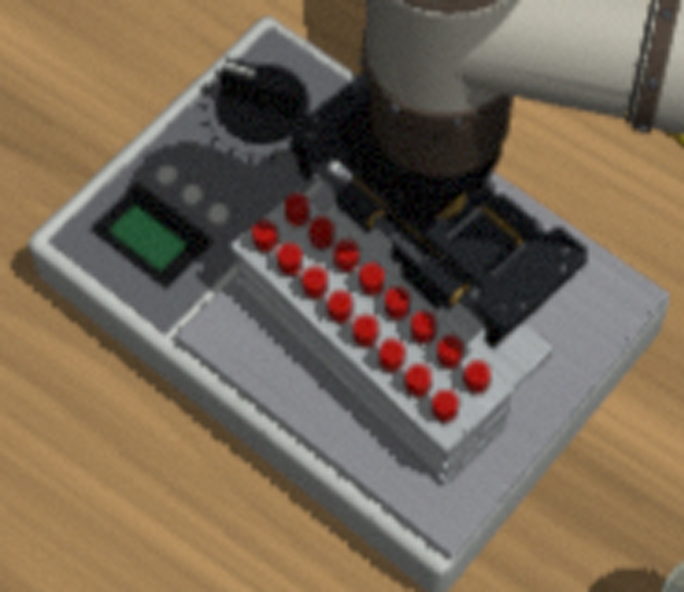

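>>> carry_out --steps '[[[0, 0, -0.6, 0, 0, 0], [0, 0, -1.0, 0, 0, 0], [0, 0, -1.0, 0, 0, 0], [0, 0, -1.0, 0, 0, 0], [0, 0, -1.0, 0, 0, 0], [0, 0, -1.0, 0, 0, 0]]]'

```text
time_s: 8.15
tcp_pos: [0.5875, 0.0534, 0.1236]
ee_rot: [[0.193, 0.0, -0.981], [0.981, 0.0, 0.193], [0.0, -1.0, -0.0]]
wrist_force: [1.5, 0.1, -1.7]
gripper_width: 0.414
```

```bash
python3 - <<'E'
from h import *
s=sense();print(s['tcp_pos'],s['wrist_force'],s['moment'])
E
```

```text
[0.58751279 0.05340154 0.12357753] [ 1.48803745  0.05594148 -1.71051094] [-0.03555019 -0.03714992  0.0534999 ]
```

>>> carry_out --steps '[[[0, 0, -0.08, 0, 0, 0], [0.1, -0.02, -0.08, 0, 0, 0], [0.2, -0.04, -0.08, 0, 0, 0], [0.3, -0.06, -0.08, 0, 0, 0], [0.3, -0.06, -0.08, 0, 0, 0], [0.3, -0.06, -0.08, 0, 0, 0]]]'

```text
time_s: 8.9
tcp_pos: [0.5905, 0.0528, 0.1227]
ee_rot: [[0.193, -0.0, -0.981], [0.981, 0.0, 0.193], [-0.0, -1.0, 0.0]]
wrist_force: [0.4, -0.5, -2.4]
gripper_width: 0.41
```

>>> carry_out --steps '[[[0.05, -0.01, 0, 0, 0, 0], [0.05, -0.01, 0, 0, 0, 0], [0.05, -0.01, 0, 0, 0, 0]]]'

```text
time_s: 9.28
tcp_pos: [0.591, 0.0527, 0.1228]
ee_rot: [[0.193, 0.0, -0.981], [0.981, -0.0, 0.193], [0.0, -1.0, -0.0]]
wrist_force: [0.1, 0.6, -2.0]
gripper_width: 0.415
```

>>> carry_out --steps '[[[0.05, -0.01, 0, 0, 0, 0], [0.05, -0.01, 0, 0, 0, 0], [0.05, -0.01, 0, 0, 0, 0]]]'

```text
time_s: 9.65
tcp_pos: [0.5915, 0.0526, 0.1227]
ee_rot: [[0.193, -0.0, -0.981], [0.981, -0.0, 0.193], [-0.0, -1.0, 0.0]]
wrist_force: [0.3, -0.2, -2.3]
gripper_width: 0.416
```

>>> carry_out --steps '[[[0.05, -0.01, 0, 0, 0, 0], [0.05, -0.01, 0, 0, 0, 0], [0.05, -0.01, 0, 0, 0, 0]]]'

```text
time_s: 10.02
tcp_pos: [0.592, 0.0525, 0.1228]
ee_rot: [[0.193, 0.0, -0.981], [0.981, 0.0, 0.193], [0.0, -1.0, -0.0]]
wrist_force: [-0.6, 0.1, -2.1]
gripper_width: 0.409
```

>>> carry_out --steps '[[[0.05, -0.01, 0, 0, 0, 0], [0.05, -0.01, 0, 0, 0, 0], [0.05, -0.01, 0, 0, 0, 0]]]'

```text
time_s: 10.4
tcp_pos: [0.5922, 0.0524, 0.1227]
ee_rot: [[0.193, -0.001, -0.981], [0.981, -0.0, 0.193], [-0.0, -1.0, 0.001]]
wrist_force: [-2.1, 0.9, -1.2]
gripper_width: 0.409
```

```bash
python3 - <<'E'
from h import *
F=[]
for i in range(6): optics.capture('top'); F.append(sense()['wrist_force'])
print(np.mean(F,0),np.std(F,0),sense()['tcp_pos'])
from fit import *
for n in('scene','top'):
    d=cap(n,n+'4')
    q=reds(d,(240,210,340,310) if n=='scene' else (190,120,300,190)); q0=reds(load(n+'0'),(240,210,340,310) if n=='scene' else (190,120,300,190))
    from scipy.spatial import cKDTree
    k,i=cKDTree(q0).query(q); m=k<3; a=pz(d,q[m],.165)-pz(d,q0[i[m]],.165); print(n,m.sum(),np.median(a,0)*1000)
im=load('scene4')['image'][:,:,::-1]
cv2.imwrite('pics/c7.png',cv2.resize(im[215:315,240:350],None,fx=6,fy=6,interpolation=cv2.INTER_CUBIC))
E
```

```text
[-1.44270994  0.89920247 -1.45305881] [0.39228029 0.47385409 0.44692437] [0.59221853 0.05242042 0.12266221]
scene 12 [ 0.         -0.04073906  0.        ]
top 3 [0.20101212 0.09846166 0.        ]
```

View pics/c7.png

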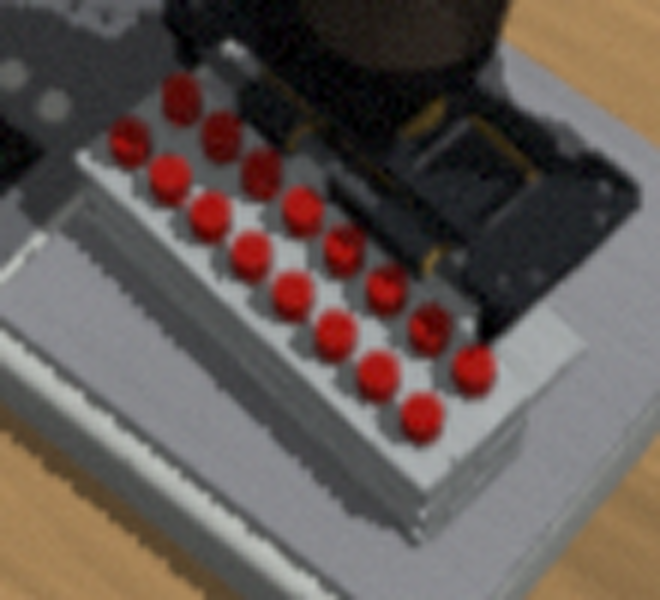

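>>> carry_out --steps '[[[0, 0, -0.04, 0, 0, 0], [0, 0, -0.04, 0, 0, 0], [0, 0, -0.04, 0, 0, 0]]]'

```text
time_s: 11.18
tcp_pos: [0.5922, 0.0524, 0.1225]
ee_rot: [[0.193, -0.001, -0.981], [0.981, -0.0, 0.193], [-0.0, -1.0, 0.001]]
wrist_force: [-4.3, 1.3, 1.3]
gripper_width: 0.41
```

>>> carry_out --steps '[[[0, 0, 0, 0, 0, 0], [0, 0, 0, 0, 0, 0], [0, 0, 0, 0, 0, 0], [0, 0, 0, 0, 0, 0], [0, 0, 0, 0, 0, 0], [0, 0, 0, 0, 0, 0]]]' --fingers 0

```text
time_s: 11.92
tcp_pos: [0.5926, 0.0524, 0.1224]
ee_rot: [[0.193, 0.0, -0.981], [0.981, 0.0, 0.193], [0.0, -1.0, -0.0]]
wrist_force: [0.6, 0.2, 0.4]
gripper_width: 0.971
```

>>> carry_out --steps '[[[0, 0, 2, 0, 0, 0], [0, 0, 6, 0, 0, 0], [0, 0, 12, 0, 0, 0], [-3, 0, 16, 0, 0, 0], [-5, 0, 18, 0, 0, 0], [-5, 0, 18, 0, 0, 0], [-5, 0, 18, 0, 0, 0], [-5, 0, 18, 0, 0, 0]]]'

```text
time_s: 12.92
tcp_pos: [0.5426, 0.0524, 0.3007]
ee_rot: [[0.193, -0.003, -0.981], [0.981, -0.001, 0.193], [-0.001, -1.0, 0.003]]
wrist_force: [0.1, 0.6, 0.2]
gripper_width: 0.998
```

```bash
python3 - <<'E'
from h import *
cap('wrist','w5');cap('scene','s5');cap('top','t5')
E
```

```text
(no output)
```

View pics/w5.png

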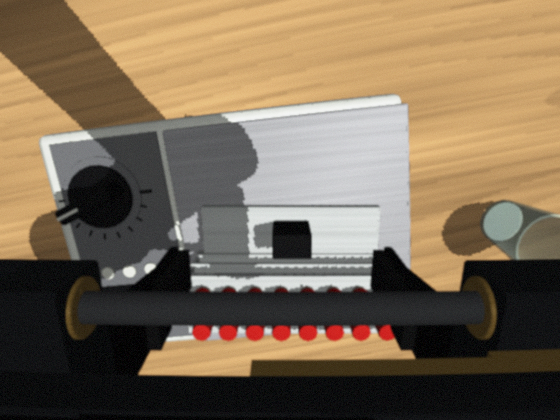

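```bash
python3 - <<'E'
from h import *
d=load('w5'); im=d['image'][:,:,::-1]
a=cv2.resize(im[195:295,175:400],None,fx=3.5,fy=3.5,interpolation=cv2.INTER_CUBIC)
cv2.imwrite('pics/c8.png',cv2.convertScaleAbs(a,alpha=1.3))
b=cv2.resize(im[140:260,40:180],None,fx=5,fy=5,interpolation=cv2.INTER_CUBIC)
cv2.imwrite('pics/c9.png',cv2.convertScaleAbs(b,alpha=1.8,beta=20))
E
```

```text
(no output)
```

View pics/c8.png

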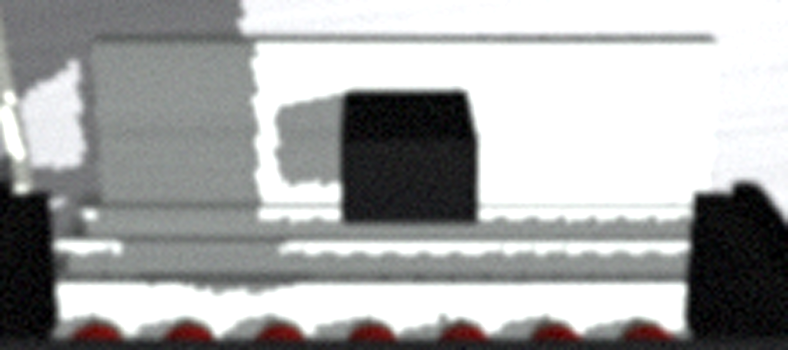

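View pics/c9.png

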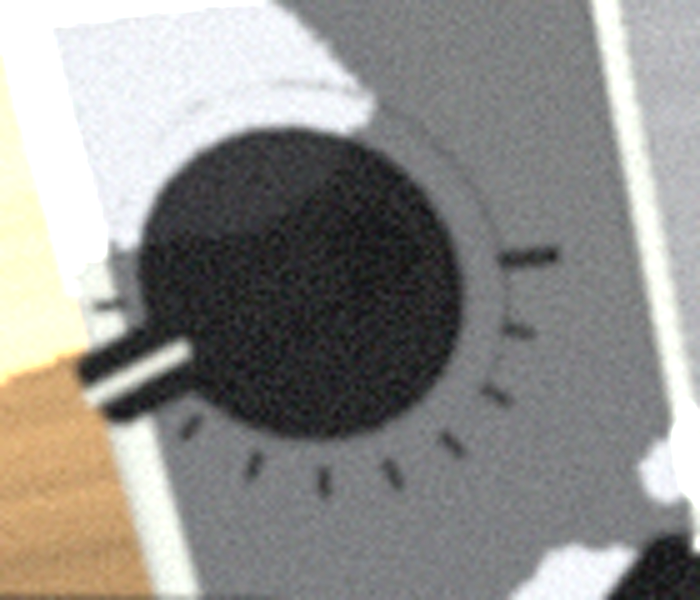

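```bash
python3 - <<'E'
from h import *
from scipy.optimize import least_squares
d=load('w5'); f=lambda U,sc,o:(np.array(U)+.5)/sc-.5+np.array(o)
M=pz(d,f([(520,331),(497,396),(453,444),(394,474),(325,481),(255,467),(191,428),(107,304)],5,(40,140)),.073)[:,:2]
k=np.array([1,2,3,4,5,6,7,9])
g=lambda p:np.r_[M[:,0]-p[0]-p[2]*np.cos(p[3]-k*np.pi/9),M[:,1]-p[1]-p[2]*np.sin(p[3]-k*np.pi/9)]
s=least_squares(g,[.522,-.134,.045,1.5]);print(s.x,np.degrees(s.x[3]),s.fun.std())
print('skirt',pz(d,f([(301,284)],5,(40,140)),.082))
P=pz(d,f([(92,395),(190,348)],5,(40,140)),.116);print('ptr',P); v=P[0]-P[1]; print(np.degrees(np.arctan2(v[1],v[0])),np.degrees(np.arctan2(P[0,1]-s.x[1],P[0,0]-s.x[0])))
print(pz(d,f([(500,258),(557,254)],5,(40,140)),.073))
s=sense();print(s['tcp_pos'],s['joints'])
E
```

```text
[ 0.52349211 -0.13857242  0.04538553  1.48654993] 85.17303684393083 0.00018527291009820215
skirt [[ 0.52229584 -0.13571641  0.082     ]]
ptr [[ 0.53020298 -0.16488694  0.116     ]
 [ 0.52501109 -0.14242419  0.116     ]]
-76.98557791986805 -75.69308461124446
[[ 0.52659135 -0.09680588  0.073     ]
 [ 0.52813289 -0.0846296   0.073     ]]
[0.54271381 0.05234546 0.30123553] [ 2.25519301e+01  1.19908937e+01 -4.46366710e+00 -1.59306555e-04
 -7.36624186e+01 -1.23692357e+02]
```

>>> carry_out --steps '[[[-1.9, -6, 0, 0, 0, -0.18], [-1.9, -12, 0, 0, 0, -0.36], [-1.9, -18.9, -2, 0, 0, -0.54], [-1.9, -18.9, -4, 0, 0, -0.72], [-1.9, -18.9, -4, 0, 0, -0.9], [-1.9, -18.9, -4, 0, 0, -1.08], [-1.9, -18.9, -4, 0, 0, -1.127], [-1.9, -18.9, -4, 0, 0, -1.127], [-1.9, -18.9, -4, 0, 0, -1.127], [-1.9, -18.9, -4, 0, 0, -1.127]]]'

```text
time_s: 14.32
tcp_pos: [0.5235, -0.1366, 0.2623]
ee_rot: [[0.969, -0.0, -0.247], [0.247, -0.0, 0.969], [-0.0, -1.0, 0.0]]
wrist_force: [0.1, -0.6, 0.1]
gripper_width: 1.0
```

```bash
python3 - <<'E'
from h import *
d=cap('wrist','w6');print(sense()['tcp_pos'],sense()['joints'])
cv2.imwrite('pics/c10.png',cv2.convertScaleAbs(d['image'][:,:,::-1],alpha=1.6,beta=15))
E
```

```text
[ 0.52352975 -0.13656656  0.2623129 ] [ 2.55868499e+00  1.28158970e+01 -8.98563107e+00  4.54131997e-04
 -6.82035818e+01 -1.68237325e+02]
```

View pics/c10.png

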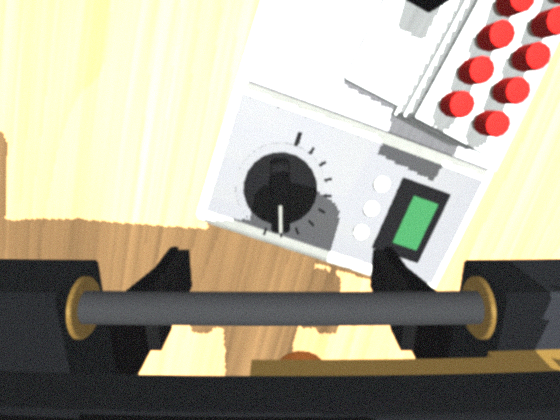

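```bash
python3 - <<'E'
from h import *
d=load('w6'); im=d['image'][:,:,::-1]
a=cv2.resize(im[125:245,220:350],None,fx=5,fy=5,interpolation=cv2.INTER_CUBIC)
cv2.imwrite('pics/c11.png',cv2.convertScaleAbs(a,alpha=1.8,beta=30))
E
```

```text
(no output)
```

View pics/c11.png

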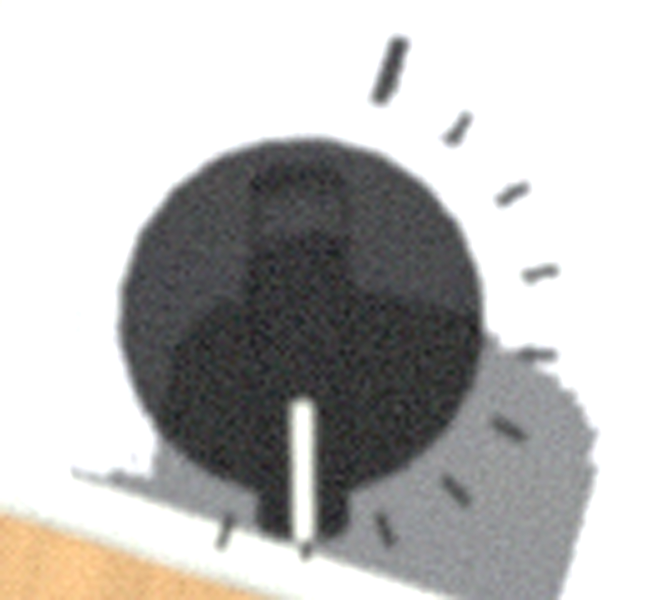

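```bash
python3 - <<'E'
from h import *
from scipy.optimize import least_squares
d=load('w6'); f=lambda U:(np.array(U)+.5)/5-.5+np.array((220,125))
M=pz(d,f([(459,129),(512,195),(541,273),(537,354),(509,428),(456,492),(385,530),(307,550),(226,531)]),.073)[:,:2]
k=np.array([1,2,3,4,5,6,7,8,9])
g=lambda p:np.r_[M[:,0]-p[0]-p[2]*np.cos(p[3]-k*np.pi/9),M[:,1]-p[1]-p[2]*np.sin(p[3]-k*np.pi/9)]
s=least_squares(g,[.522,-.134,.045,1.5]);print(s.x,np.degrees(s.x[3]),s.fun.std())
print('skirt',pz(d,f([(301,318)]),.082))
P=pz(d,f([(303,540),(301,402)]),.116);print('ptr',P); v=P[0]-P[1]; print(np.degrees(np.arctan2(v[1],v[0])))
print('grip',pz(d,f([(258,190),(340,190),(302,200)]),.116))
E
```

```text
[ 0.52355569 -0.1386174   0.04519668  1.48940961] 85.33688451530712 0.00030853540541120957
skirt [[ 0.52294312 -0.1366336   0.082     ]]
ptr [[ 0.5308625  -0.16617516  0.116     ]
 [ 0.52456491 -0.14279128  0.116     ]]
-74.92710941399163
grip [[ 0.50920493 -0.11033773  0.116     ]
 [ 0.52192548 -0.10709494  0.116     ]
 [ 0.51642884 -0.1101621   0.116     ]]
```

>>> carry_out --steps '[[[-0.02, -0.12, -5, 0, 0, 0.01], [-0.02, -0.12, -10, 0, 0, 0.01], [-0.02, -0.12, -14, 0, 0, 0.01], [-0.02, -0.12, -16, 0, 0, 0.01], [-0.02, -0.12, -16.2, 0, 0, 0.01], [-0.02, -0.12, -16.2, 0, 0, 0.01], [-0.02, -0.12, -16.2, 0, 0, 0.01], [-0.02, -0.12, -16.2, 0, 0, 0.01]]]'

```text
time_s: 15.38
tcp_pos: [0.5239, -0.1378, 0.1014]
ee_rot: [[0.966, 0.002, -0.257], [0.257, 0.0, 0.966], [0.002, -1.0, -0.0]]
wrist_force: [1.5, -0.3, 0.3]
gripper_width: 1.001
```

>>> carry_out --steps '[[[0, 0, 0, 0, 0, 0], [0, 0, 0, 0, 0, 0], [0, 0, 0, 0, 0, 0], [0, 0, 0, 0, 0, 0], [0, 0, 0, 0, 0, 0], [0, 0, 0, 0, 0, 0], [0, 0, 0, 0, 0, 0], [0, 0, 0, 0, 0, 0], [0, 0, 0, 0, 0, 0], [0, 0, 0, 0, 0, 0]]]' --fingers 255

```text
time_s: 16.62
tcp_pos: [0.5232, -0.1378, 0.1003]
ee_rot: [[0.966, -0.0, -0.257], [0.257, -0.0, 0.966], [-0.0, -1.0, 0.0]]
wrist_force: [-0.4, -0.2, 0.5]
gripper_width: 0.182
```

```bash
python3 - <<'E'
from h import *
s=sense();print(s['tcp_pos'],s['wrist_force'],s['moment'],s['joints'][5],s['gripper_width']*87)
E
```

```text
[ 0.5232242  -0.13778978  0.10033832] [-0.35729149 -0.18878787  0.52130229] [-0.17986175  0.09025785 -0.00405787] -167.54887209240974 15.84009602806348
```

>>> carry_out --steps '[[[0, 0, 0, 0, 0, 0.14], [0, 0, 0, 0, 0, 0.28], [0, 0, 0, 0, 0, 0.42], [0, 0, 0, 0, 0, 0.56], [0, 0, 0, 0, 0, 0.7], [0, 0, 0, 0, 0, 0.84], [0, 0, 0, 0, 0, 0.98], [0, 0, 0, 0, 0, 1.12], [0, 0, 0, 0, 0, 1.26], [0, 0, 0, 0, 0, 1.4], [0, 0, 0, 0, 0, 1.4], [0, 0, 0, 0, 0, 1.4]]]'

```text
time_s: 18.12
tcp_pos: [0.5235, -0.1374, 0.1003]
ee_rot: [[-0.087, 0.001, -0.996], [0.996, 0.001, -0.087], [0.001, -1.0, -0.001]]
wrist_force: [0.3, 4.1, 0.3]
gripper_width: 0.184
```

```bash
python3 - <<'E'
from h import *
s=sense();print(s['tcp_pos'],s['wrist_force'],s['moment'],s['joints'][5],s['gripper_width']*87)
d=cap('wrist','w7')
cv2.imwrite('pics/c12.png',cv2.convertScaleAbs(d['image'][:,:,::-1],alpha=1.6,beta=15))
E
```

```text
[ 0.52352165 -0.13735521  0.10033171] [0.32338456 4.14117605 0.29207355] [ 1.04979328 -0.11378838  0.01497617] -87.44439037094979 15.987608972052374
```

View pics/c12.png

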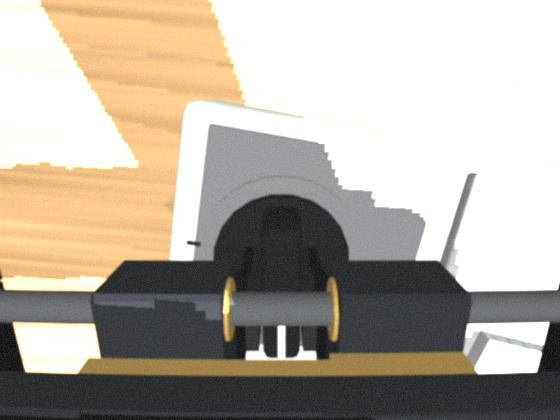

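>>> carry_out --steps '[[[0, 0.05, 0, 0, 0, 0.14], [0, 0.05, 0, 0, 0, 0.28], [0, 0.05, 0, 0, 0, 0.42], [0, 0.05, 0, 0, 0, 0.56], [0, 0.05, 0, 0, 0, 0.7], [0, 0.05, 0, 0, 0, 0.84], [0, 0.05, 0, 0, 0, 0.98], [0, 0.05, 0, 0, 0, 1.12], [0, 0.05, 0, 0, 0, 1.2], [0, 0.05, 0, 0, 0, 1.26], [0, 0.05, 0, 0, 0, 1.32], [0, 0.05, 0, 0, 0, 1.32]]]'

```text
time_s: 19.68
tcp_pos: [0.5231, -0.137, 0.1003]
ee_rot: [[-0.987, -0.0, -0.163], [0.163, 0.0, -0.987], [0.0, -1.0, -0.0]]
wrist_force: [-1.3, 4.2, 1.4]
gripper_width: 0.182
```

```bash
python3 - <<'E'
from h import *
s=sense();print(s['wrist_force'],s['moment'],s['joints'][5],np.degrees(np.arctan2(s['ee_rot'][1][0],s['ee_rot'][0][0])))
E
```

```text
[-1.34449819  4.17644574  1.43770652] [1.39663387 0.26765412 0.11433712] -11.833811642017363 170.6469737922389
```

>>> carry_out --steps '[[[0, 0, 0, 0, 0, 0.04], [0, 0, 0, 0, 0, 0.08], [0, 0, 0, 0, 0, 0.12], [0, 0, 0, 0, 0, 0.12], [0, 0, 0, 0, 0, 0.12]]]'

```text
time_s: 20.3
tcp_pos: [0.5231, -0.1372, 0.1004]
ee_rot: [[-0.999, -0.0, -0.045], [0.045, 0.001, -0.999], [0.0, -1.0, -0.001]]
wrist_force: [-1.1, 4.6, 1.7]
gripper_width: 0.18
```

```bash
python3 - <<'E'
from h import *
s=sense();print(s['wrist_force'],s['moment'],s['joints'][5],np.degrees(np.arctan2(s['ee_rot'][1][0],s['ee_rot'][0][0])))
E
```

```text
[-1.05944835  4.62683684  1.66551019] [ 1.37162674  0.37431772 -0.75253875] -5.008215934651405 177.43829806313417
```

>>> carry_out --steps '[[[0, 0, 0, 0, 0, -0.12], [0, 0, 0, 0, 0, -0.26], [0, 0, 0, 0, 0, -0.4], [0, 0, 0, 0, 0, -0.54], [0, 0, 0, 0, 0, -0.68], [0, 0, 0, 0, 0, -0.82], [0, 0, 0, 0, 0, -0.96], [0, 0, 0, 0, 0, -1.1], [0, 0, 0, 0, 0, -1.24], [0, 0, 0, 0, 0, -1.36], [0, 0, 0, 0, 0, -1.435], [0, 0, 0, 0, 0, -1.435], [0, 0, 0, 0, 0, -1.435], [0, 0, 0, 0, 0, -1.435]]]'

```text
time_s: 22.05
tcp_pos: [0.5234, -0.1374, 0.1003]
ee_rot: [[-0.094, 0.0, -0.996], [0.996, -0.0, -0.094], [-0.0, -1.0, -0.0]]
wrist_force: [0.3, 2.7, 0.7]
gripper_width: 0.18
```

```bash
python3 - <<'E'
from h import *
s=sense();print(s['wrist_force'],s['moment'],s['joints'][5],np.degrees(np.arctan2(s['ee_rot'][1][0],s['ee_rot'][0][0])))
E
```

```text
[0.28584409 2.69566052 0.65029221] [ 0.80835182  0.03976782 -0.02802668] -87.06583352767971 95.41907468184864
```

>>> carry_out --steps '[[[0, 0, 0, 0, 0, 0], [0, 0, 0, 0, 0, 0], [0, 0, 0, 0, 0, 0], [0, 0, 0, 0, 0, 0], [0, 0, 0, 0, 0, 0], [0, 0, 0, 0, 0, 0], [0, 0, 0, 0, 0, 0], [0, 0, 0, 0, 0, 0]]]' --fingers 0

```text
time_s: 23.05
tcp_pos: [0.5233, -0.1373, 0.1004]
ee_rot: [[-0.094, -0.0, -0.996], [0.996, -0.0, -0.094], [-0.0, -1.0, 0.0]]
wrist_force: [0.4, -0.3, -0.3]
gripper_width: 0.965
```

>>> carry_out --steps '[[[0, 0, 2, 0, 0, 0], [0, 0, 6, 0, 0, 0], [0, 0, 12, 0, 0, 0], [0, 0, 17, 0, 0, 0], [0, 0, 17, 0, 0, 0], [0, 0, 17, 0, 0, 0]]]'

```text
time_s: 23.8
tcp_pos: [0.5228, -0.1371, 0.2698]
ee_rot: [[-0.093, -0.001, -0.996], [0.996, 0.001, -0.093], [0.001, -1.0, 0.001]]
wrist_force: [0.2, 1.2, -0.4]
gripper_width: 1.0
```

```bash
python3 - <<'E'
from h import *
d=cap('wrist','w8');cap('scene','s8');cap('top','t8')
cv2.imwrite('pics/c13.png',cv2.convertScaleAbs(d['image'][:,:,::-1],alpha=1.6,beta=15))
E
```

```text
(no output)
```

View pics/c13.png

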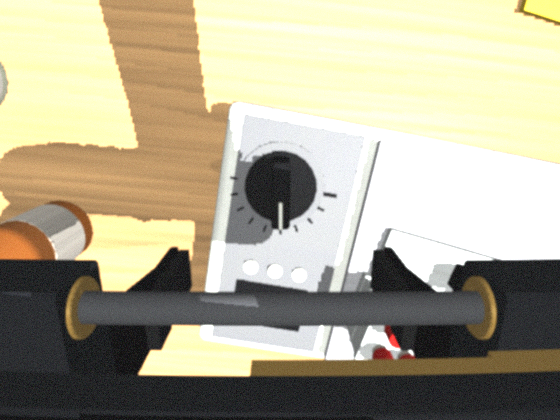

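>>> carry_out --steps '[[[0, 6, 1.5, 0, 0, -0.1], [0, 12, 3, 0, 0, -0.2], [0, 16, 4, 0, 0, -0.28], [-1, 16, 4, 0, 0, -0.28], [-1, 16, 4, 0, 0, -0.28], [-1, 16, 4, 0, 0, -0.28]]]'

```text
time_s: 24.7
tcp_pos: [0.5131, 0.0218, 0.3097]
ee_rot: [[0.186, -0.001, -0.983], [0.983, -0.001, 0.186], [-0.001, -1.0, 0.001]]
wrist_force: [-0.1, 1.0, -0.1]
gripper_width: 0.999
```

```bash
python3 - <<'E'
from h import *
from fit import reds
d=load('w8'); im=d['image'][:,:,::-1]
a=cv2.resize(im[130:250,220:350],None,fx=5,fy=5,interpolation=cv2.INTER_CUBIC)
cv2.imwrite('pics/c14.png',cv2.convertScaleAbs(a,alpha=1.8,beta=30))
d=cap('wrist','w9');im=d['image'][:,:,::-1]
cv2.imwrite('pics/c15.png',cv2.resize(im[100:300,60:420],None,fx=2.2,fy=2.2,interpolation=cv2.INTER_CUBIC))
s=sense();print(s['tcp_pos'],s['time_s'],s['joints'])
from scipy.spatial import cKDTree
for n in('scene','top'):
    d=cap(n,n+'9'); box=(240,210,340,310) if n=='scene' else (190,120,300,190)
    q=reds(d,box); q0=reds(load(n+'0'),box); k,i=cKDTree(q0).query(q); m=k<4
    a=(pz(d,q[m],.165)-pz(d,q0[i[m]],.165))*1000; print(n,m.sum(),np.median(a,0),a.std(0))
E
```

```text
[0.5132453  0.02177593 0.30978949] 24.75 [ 2.05541155e+01  8.48142778e+00 -7.63314357e+00  1.34119749e-03
 -7.39493705e+01 -1.21302370e+02]
scene 16 [0.10967903 0.0753588  0.        ] [0.3835968  0.19330158 0.        ]
top 14 [-0.08406584 -0.18140226  0.        ] [0.4788638  0.41136056 0.        ]
```

View pics/c14.png

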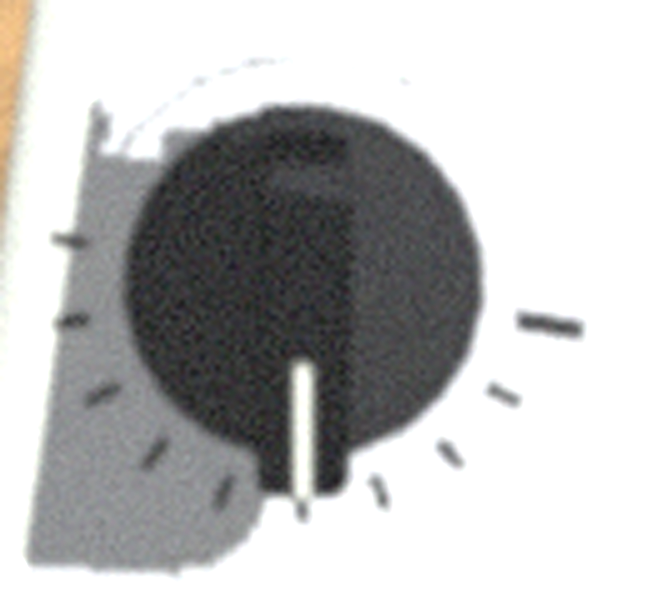

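View pics/c15.png

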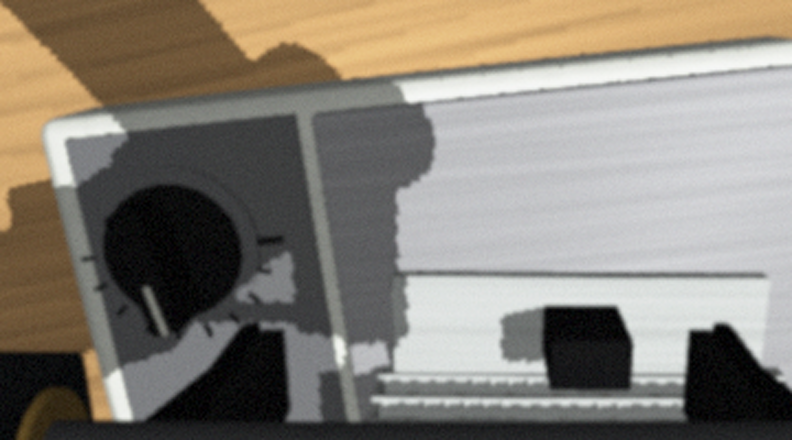

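View pics/top9.png

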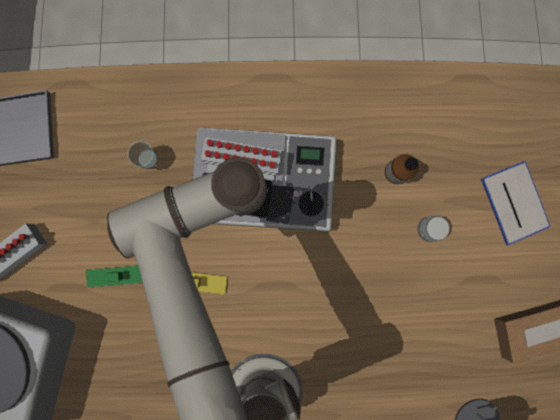

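```bash
python3 -c "
from station import ticket; print(ticket.finish_job())"
```

```text
the job is handed in; nothing more can be done
None
```

The rack shaker is set up as asked and handed in at about 25 s of the 70 s allowed. The handover gave no verdict, so this rests on my own checks.

- **Retaining bar:** I laid the silver bar with the black grip flat on the platform. I then slid it towards the rack in 0.5 mm steps until I felt light contact of about 1.5 N, and released it. The last wrist picture shows no visible gap between bar and rack. By my estimate the bar is about 1 mm from the middle of the rack.
- **Rack:** it moved less than about 0.3 mm, comparing cap positions before and after in two cameras.
- **Dial:** I turned it anticlockwise to the stop, where the resistance rose to about 0.75 N m. I then came back 80° clockwise and let go. The pointer sits on the fourth short mark after the long one.
- **End state:** the gripper is open and well above everything. The bottle, jar and beaker look unmoved, as do the green and yellow bars, although the arm partly hides the yellow one.

**Disagreement:** the overhead and wrist cameras differed by up to 4 mm on the rack's position, and I used the wrist camera. The bar touched the rack about 0.5 mm before the wrist camera predicted.

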